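Push a worn swivel bearing out of its block

TASK

The grey swivel block with the orange-sealed bearing has a worn bearing that sits flush and cannot be gripped. Set that block down flat over the yellow post of the push-out stand, fully home on the stand's shoulder, so that the post pokes the bearing up through the hole underneath; then lift the raised bearing out and put it in the red tray, leaving the empty block on the stand.

Things in the scene. Friction and masses are not known exactly. Their poses are not given: they have to be found in the camera images.
- worn_block_mid (a point): Centre (half-way up) of the loose grey plastic block that holds the worn bearing: 96 mm long (its x), 56 mm wide (its y), 30 mm high, about 0.25 kg, lying flat on the table, z up. From above a round recess of 42 mm diameter and 20 mm depth lies at its centre; the floor below, 10 mm thick, has a central access hole of 32 mm diameter right through. Grip it across its 56 mm width. A second, identical block with a BLUE-sealed bearing stands near by and is not the one.
- worn_bearing_mid (a point): Centre (half-way up) of the worn bearing: a solid steel disc of 40 mm diameter and 20 mm height, about 0.12 kg, with an orange seal ring on its top face. It lies loose but close-fitting in the recess of its block, its top flush with the block's. With the block home on the stand it stands 18 mm proud of the block's top and can be gripped from above.
- stand: Fixed push-out stand; origin at the centre of its underside, on the table; z up, round about z. Green base disc 104 mm in diameter and 10 mm high; on it an aluminium pedestal 52 mm in diameter whose flat top (the shoulder) is 40 mm above the table; from its centre a yellow post of 16 mm diameter rises to 68 mm above the table. A block fully home has its underside on the shoulder with the post up through its hole, in any yaw.
- tray: Fixed open red tray, 140 x 140 mm outside, 30 mm high, walls and floor 5 mm thick; origin at the centre of its underside, on the table, z up.
Things that resemble listed ones, but are neither listed nor needed, are in the scene too. Leave any pink look-alike of the part that bears worn_block_mid alone.

How it is judged:
On the way:
1. the block is home on the stand and its bearing stands proud of it (z of worn_bearing_mid in the frame of worn_block_mid above 0.018 m and horizontal distance between worn_bearing_mid and worn_block_mid below 0.008 m and horizontal distance between worn_block_mid and stand below 0.015 m and z of worn_block_mid in the frame of stand below 0.06 m), for 0.2 s.
At the end, for the whole second after the job is handed in: The worn (orange) bearing lies on the tray's floor, inside its walls, either way up; the emptied block lies flat (within 10 degrees) on the stand's shoulder, within 15 mm of centre, the post up through its hole (x of worn_bearing_mid in the frame of tray between -0.055 and 0.055 m and y of worn_bearing_mid in the frame of tray between -0.055 and 0.055 m and height (world z) of worn_bearing_mid below 0.035 m and horizontal distance between worn_block_mid and stand below 0.015 m and z of worn_block_mid in the frame of stand between 0.048 and 0.06 m and angle between worn_block_mid's own z axis and vertical below 0.17 rad); the robot touches nothing.
It also fails if it takes over 53 s, if anything falls off the work surface, if the arm or the gripper's body presses on something with over 40 N, if the wrist force passes 120 N, or if a joint passes its speed limit or range.

ROBOT

A 7-joint arm with a two-finger parallel gripper is mounted at the origin on the work surface. World frame = base frame: x ahead of the robot, y to its left, z up, the work surface at z = 0. Lengths are in m, angles in rad, forces in N, time in s.
With the tool pointing down it reaches from about 0.425 to 0.925 m from the base axis. Payload 6.8 kg.
Tool frame: the origin (TCP) lies on the centre line of the jaws, within the pads' length; the fingertips stand 14 mm ahead of it and the grasp point (between the pads) lies 5 mm behind it (r.nose_length is the distance from the TCP to the fingertips, in m); z points along the fingers, y is the direction in which the jaws open and shut (so a half turn about z gives the same grasp; the last joint's range is limited). The gripper opens to 85 mm and grips with 20 to 120 N. Pads are 22 mm wide; open, the fingers measure 114 mm over their backs; the gripper's body (76 mm by 85 mm) begins 54 mm behind the grasp point. The pads swing forward as they close: fully open they stand 13 mm farther back than shut.
Start: joints at [-1.243, 0.477, 0.022, 1.555, -0.011, 1.109, -0.083], TCP at [0.285, 0.612, 0.245] pointing down, gripper open.
Joint ranges: [-2.96, 2.96], [-0.34, 2.1], [-1.41, 1.46], [0.24, 2.44], [-1.37, 4.51], [0.17, 1.92], [-2.96, 2.96]. Speed limits (rad/s): [2.39, 2.39, 3.14, 3.14, 3.14, 3.14, 3.14].

INTERFACE

Orientations are given as a rotation vector (axis times angle).
In Python, from bench import r, imaging, look_for, outline_of gives the robot as it stands. The module is installed in compiled form; this text tells all that it offers.
- The arm moves only by the tool carry_out, never from a script. Its arguments are lists of equal length, an entry for each row: "offset": the shift along the tool's x, y, z as a fraction of full scale, a list of three; "turn": the turn, a rotation vector about the tool's x, y, z as a fraction of full scale, a list of three. A call has 1 to 8 rows; each row is the pose to reach, as a shift and turn from the pose commanded when the call began, along the tool's axes at that moment; what a row does not reach only later rows make up. Full scale, the value 1, is 0.5 m for a shift and 1.5 rad for a turn. A row lasts 1/10 s, in which the tool goes at most 50 mm and 8.59 degrees, less where a joint would pass 70% of its speed; a pose out of reach is approached as far as the arm can. A call with a number of a shift or a turn outside -1 to 1 is refused whole. A call with a gripper value outside its range is refused whole. "hand" is the closure, from 0 (fully open) to 1 (shut), set as the call begins (left out, the last holds). The fingers move at their own pace and stop on an object; "force" is the grip in N (left out, the last holds). Time passes only in rows, so rows that repeat a pose let the fingers close. It gives the time, the measured TCP pose, the force and the opening at its end, in the units of the state.
- r.get_obs(): the state, without advancing time (a new reading comes with each control period).
- imaging.grab_frame(name): name is "scene" or "top" or "wrist"; returns a dict with "pixels" (400x640x3 uint8, red, green, blue), "fx", "fy", "cx", "cy" (pixels), "k1" (the pictures are not rectified: a ray, as slopes to the right and down, at radius r is drawn at 1 + k1 r^2 times it, then the intrinsics apply), "R" (3x3) and "t" (3): a world point X has camera coordinates R X + t. Camera axes: x right, y down, z forward; pixel columns grow to the right and rows downward; lengths in m; the calibration is good to about 2 mm. A picture is of the moment at which its call begins. There is no depth.
- r.hand_in(): hands the job in, once; it reports no verdict.
Trained networks look in the newest picture that a camera, given by its name, has taken for a name from the list of things; names that differ only in an ending like _2 or _b are one class to them, and where a whole thing is asked for, a point or a joint stands for the part that bears it (a point fixed in the world has none). Each returns a list of dicts, best first, with "score" (0 to 1); they miss things now and then, are a little off and sometimes report something else, mostly with a low value. They report only what shows in the picture. A call takes as long as a camera call. They do not tell look-alikes from the thing itself.
- look_for(query, camera): "xyz" ([x, y, z] in m, in the coordinates of the camera as it stood for that picture, good to about 4 mm: the middle of the surface that is visible of it).
- outline_of(query, camera): "region" (400x640 bool, what is visible of it).
The state is a dict: "clock": time; "joints": joint angles; "qvel": joint speeds; "tau": joint torques, N m; "tcp_pos": TCP position; "orientation": TCP orientation; "contact_force": force on the tool from outside, world axes, zero at the start; "moment": the same for the moment, N m; "grip_width": finger opening in m.
Only numpy, scipy, OpenCV 4.12 (cv2) and the standard library are available. Lean on these libraries where they do the work, as an engineer would, in place of code of your own. Each camera call takes 0.05 s, during which the arm holds its last target. There are 200 camera calls.

## Working session

There is one attempt and no reset: what is moved stays moved. The work goes in short steps, Python scripts to look and compute and a tool call to move; the robot and the scene stay as the last step left them, time stands still between calls to the robot, and variables do not carry over. Pictures are saved under pics/ and viewed, about 8 in all and at most 12, crops included, and the job is handed in when it is done.

Besides the shell and the picture viewer there is one more tool, called after ">>>" in YAML: its name, and indented under it one key for each argument. carry_out: Moves the arm, as the interface text tells. Shift numbers are shares of 0.5 m and turn numbers shares of 1.5 rad, none past 1 either way. Its arguments: {"type":"object","properties":{"offset":{"type":"array","items":{"type":"array","items":{"type":"number","minimum":-1,"maximum":1}}},"turn":{"type":"array","items":{"type":"array","items":{"type":"number","minimum":-1,"maximum":1}}},"hand":{"type":"number"},"force":{"type":"number"}},"required":["offset","turn"]}

```bash
mkdir -p pics; cat > h.py <<'E'
import numpy as np, cv2
from scipy.spatial.transform import Rotation as Ro
from bench import r, imaging, look_for, outline_of
def world(f,p): return np.array(f["R"]).T@(np.array(p)-np.array(f["t"]))
def K(f): return np.array([[f["fx"],0,f["cx"]],[0,f["fy"],f["cy"]],[0,0,1.]])
def proj(f,X):
    return cv2.projectPoints(np.array(X,float).reshape(-1,3),cv2.Rodrigues(np.array(f["R"]))[0],np.array(f["t"],float),K(f),np.array([f["k1"],0,0,0.]))[0].reshape(-1,2)
def back(f,uv,z):
    uv=np.array(uv,float).reshape(-1,1,2)
    n=cv2.undistortPoints(uv,K(f),np.array([f["k1"],0,0,0.])).reshape(-1,2)
    R=np.array(f["R"]);c=-R.T@np.array(f["t"]);d=np.c_[n,np.ones(len(n))]@R
    return c+d*((z-c[2])/d[:,2])[:,None]
def save(f,name,box=None,s=1):
    im=f["pixels"][:,:,::-1]
    if box: im=im[box[1]:box[3],box[0]:box[2]]
    cv2.imwrite("pics/"+name,cv2.resize(np.ascontiguousarray(im),None,fx=s,fy=s,interpolation=cv2.INTER_CUBIC))
E
python3 - <<'E'
from h import *
np.set_printoptions(precision=4,suppress=True)
o=r.get_obs();print(o)
for c in ("scene","top"):
    f=imaging.grab_frame(c);save(f,c+"1.png")
    for n in ("worn_block_mid","worn_bearing_mid","stand","tray"):
        for d in look_for(n,c):
            w=world(f,d["xyz"]);print(c,n,round(d["score"],2),w,proj(f,w)[0])
E
```

```text
{'clock': 0.0, 'joints': array([-1.2431,  0.4778,  0.0223,  1.5564, -0.0115,  1.1093, -0.0831]), 'qvel': array([ 0.0014,  0.0004,  0.0003,  0.0004, -0.    , -0.0028,  0.0003]), 'tau': array([  0.0001, -59.6447,   1.6078, -28.1194,   0.0124,   0.0092,
        -0.    ]), 'tcp_pos': array([0.2847, 0.6114, 0.2443]), 'orientation': array([-0.6791, -3.067 ,  0.0028]), 'contact_force': array([ 0.4115, -0.7524,  0.3051]), 'moment': array([ 0.008 , -0.0042, -0.0089]), 'grip_width': 0.08550630286968877}
scene worn_block_mid 0.95 [ 0.6266 -0.2499  0.0306] [241.6946 191.2014]
scene worn_block_mid 0.81 [ 0.5964 -0.4025  0.026 ] [209.539  164.7335]
scene worn_block_mid 0.71 [ 0.6701 -0.1054  0.0318] [273.1044 224.4366]
scene worn_bearing_mid 0.58 [ 0.6195 -0.2565  0.0274] [241.747  189.5153]
scene stand 0.79 [0.5681 0.3194 0.0102] [443.6936 282.8541]
scene tray 0.84 [0.4978 0.0102 0.003 ] [348.0052 210.2574]
top worn_block_mid 0.89 [ 0.6073 -0.2541  0.032 ] [402.5082 176.8688]
top worn_block_mid 0.77 [ 0.5862 -0.4124  0.0327] [469.1441 187.1807]
top worn_block_mid 0.63 [ 0.6671 -0.1131  0.0339] [342.5983 150.3324]
top worn_bearing_mid 0.57 [ 0.6175 -0.2573  0.0318] [403.8155 172.677 ]
top worn_bearing_mid 0.29 [ 0.6056 -0.256   0.0284] [403.0271 177.9169]
top stand 0.94 [0.549  0.3129 0.0092] [160.0367 198.3632]
top tray 0.55 [0.4977 0.0046 0.0065] [290.7942 222.7853]
```

View pics/top1.png

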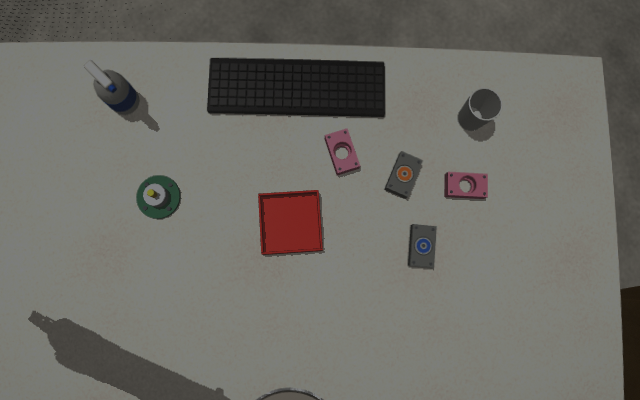

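View pics/scene1.png

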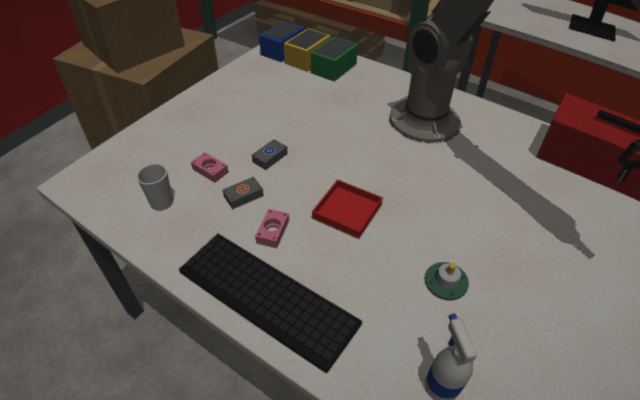

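Candidates for the block in the top picture are grey/orange at (404,175), grey/blue at (423,246), pink at (343,152) and pink at (467,185). Only the grey one at (404,175) has an orange seal, so it fits. Next I'll measure it and confirm in an enlarged crop.

```bash
python3 - <<'E'
from h import *
np.set_printoptions(precision=4,suppress=True)
f=imaging.grab_frame("top");save(f,"crop1.png",(300,110,500,280),4)
print("cam",-np.array(f["R"]).T@f["t"],"tcp proj",proj(f,r.get_obs()["tcp_pos"]))
for n in ("worn_block_mid","stand","tray"):
  for d in outline_of(n,"top"):
    m=np.array(d["region"]).astype(np.uint8);v,u=np.nonzero(m)
    c=cv2.findContours(m,0,1)[0];c=max(c,key=cv2.contourArea).reshape(-1,2)
    P=back(f,c,.03 if n!="stand" else 0.01)[:,:2]
    rc=cv2.minAreaRect((P*1000).astype(np.float32))
    print(n,round(d["score"],2),(u.mean(),v.mean()),"rect mm",rc, "box",cv2.boxPoints(rc).tolist())
px=f["pixels"].astype(int);R,G,B=px[...,0],px[...,1],px[...,2]
def cen(mask,box,z):
    mm=np.zeros_like(mask);mm[box[1]:box[3],box[0]:box[2]]=mask[box[1]:box[3],box[0]:box[2]]
    v,u=np.nonzero(mm);print(len(u),u.mean(),v.mean(),back(f,[u.mean(),v.mean()],z))
cen((R-B>50),(380,150,430,200),.03)
cen((R-B>50),(135,170,185,220),.066)
E
```

```text
cam [ 0.3772 -0.0237  1.1676] tcp proj [[-37.4626 315.4009]]
worn_block_mid 0.93 (np.float64(402.7807737397421), np.float64(175.04689331770223)) rect mm ((613.661865234375, -256.3250732421875), (60.23539733886719, 105.41033172607422), 69.03770446777344) box [[553.6702270507812, -265.5940246582031], [652.1040649414062, -303.304931640625], [673.6535034179688, -247.05612182617188], [575.2196655273438, -209.34521484375]]
worn_block_mid 0.87 (np.float64(465.7826923076923), np.float64(184.64615384615385)) rect mm ((592.3408813476562, -406.41180419921875), (106.89319610595703, 65.94475555419922), 88.59799194335938) box [[558.0706787109375, -459.0356750488281], [623.9957275390625, -460.6491394042969], [626.611083984375, -353.7879333496094], [560.68603515625, -352.1744689941406]]
worn_block_mid 0.59 (np.float64(341.8374628344896), np.float64(151.24479682854312)) rect mm ((666.4412231445312, -111.72803497314453), (101.99166107177734, 62.14326858520508), 18.6942195892334) box [[608.1768188476562, -98.64070892333984], [628.0947875976562, -157.50546264648438], [724.7056274414062, -124.81536102294
[... 175 characters left out ...]
54394531, 106.43395233154297), 28.32593536376953) box [[481.32940673828125, 340.1260681152344], [531.8308715820312, 246.4362335205078], [625.1559448242188, 296.7411193847656], [574.6544799804688, 390.43096923828125]]
tray 0.94 (np.float64(290.1056376573618), np.float64(221.98686371100163)) rect mm ((497.73419189453125, 5.36639404296875), (140.856689453125, 138.33250427246094), 4.254174709320068) box [[422.36907958984375, 69.11762237548828], [432.6307373046875, -68.83374786376953], [573.0993041992188, -58.38483428955078], [562.837646484375, 79.56653594970703]]
118 404.06779661016947 173.3135593220339 [[ 0.6163 -0.2583  0.03  ]]
36 150.22222222222223 192.33333333333334 [[0.5537 0.3195 0.066 ]]
```

View pics/crop1.png

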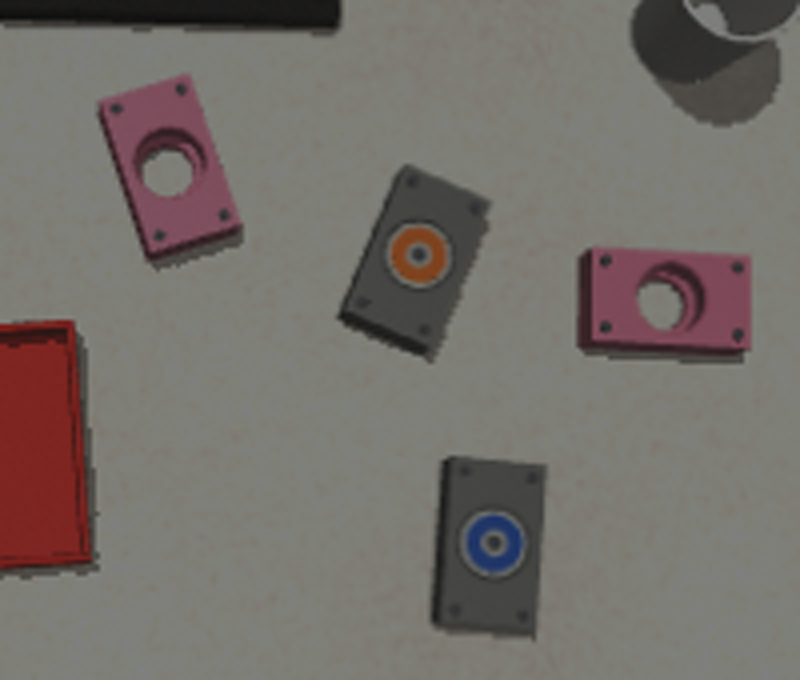

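The crop confirms that the grey block with the orange seal is at crop (418,254), with the blue one at (494,542). The seal centre gives (0.616,-0.258), and the long axis is at about -22° yaw. The stand's post at (0.554,0.3195) agrees with its base disc.

```bash
cat >> h.py <<'E'
def plan(x,y,z,deg):
    """offset/turn (fractions) to put the TCP at x,y,z pointing down, jaw axis at deg (mod 180); nearest option"""
    o=r.get_obs();R0=Ro.from_rotvec(o["orientation"]);best=None
    for a in (deg,deg+180):
        yv=np.array([np.cos(np.radians(a)),np.sin(np.radians(a)),0]);zv=np.array([0,0,-1.])
        T=Ro.from_matrix(np.c_[np.cross(yv,zv),yv,zv])
        t=(R0.inv()*T).as_rotvec()
        print("yaw",a,"offset",np.round(R0.inv().apply(np.array([x,y,z])-o["tcp_pos"])/.5,4),"turn",np.round(t/1.5,4))
    print("jaw now",np.degrees(np.arctan2(*R0.as_matrix()[[1,0],1])),"j",np.round(o["joints"],3),"F",np.round(o["contact_force"],1),"w",round(o["grip_width"],4),"tcp",np.round(o["tcp_pos"],4),"t",o["clock"])
E
python3 -c "
from h import *
plan(.616,-.258,.2,68)"
```

```text
yaw 68 offset [-1.3347 -1.2978  0.0906] turn [ 0.0001  0.     -0.0346]
yaw 248 offset [-1.3347 -1.2978  0.0906] turn [ 0.0000e+00 -1.0000e-04  2.0598e+00]
jaw now 65.03033794906264 j [-1.243  0.477  0.022  1.555 -0.011  1.109 -0.083] F [-0.9 -0.3 -0.3] w 0.0856 tcp [0.285  0.6119 0.2453] t 0.7
```

>>> carry_out:
  offset:
    - [-0.5,-0.48,0]
    - [-0.5,-0.48,0]
    - [-0.5,-0.48,0]
    - [-0.5,-0.48,0]
    - [-0.5,-0.48,0]
    - [-0.5,-0.48,0]
    - [-0.5,-0.48,0]
    - [-0.5,-0.48,0]
  turn:
    - [0,0,0]
    - [0,0,0]
    - [0,0,0]
    - [0,0,0]
    - [0,0,0]
    - [0,0,0]
    - [0,0,0]
    - [0,0,0]
  hand: 0

```text
clock: 1.5
tcp_pos: [0.4131, 0.2818, 0.2456]
orientation: [0.695, 3.062, -0.003]
contact_force: [-0.4, 0.1, -0.2]
grip_width: 0.085
```

>>> carry_out:
  offset:
    - [-0.5,-0.48,0]
    - [-0.5,-0.48,0]
    - [-0.5,-0.48,0]
    - [-0.5,-0.48,0]
    - [-0.5,-0.48,0]
    - [-0.5,-0.48,0]
    - [-0.5,-0.48,0]
    - [-0.5,-0.48,0]
  turn:
    - [0,0,0]
    - [0,0,0]
    - [0,0,0]
    - [0,0,0]
    - [0,0,0]
    - [0,0,0]
    - [0,0,0]
    - [0,0,0]

```text
clock: 2.3
tcp_pos: [0.5371, -0.0413, 0.2459]
orientation: [0.694, 3.061, -0.004]
contact_force: [-0.6, 0.5, -0.5]
grip_width: 0.0852
```

```bash
python3 -c "
from h import *
plan(.616,-.258,.2,68)"
```

```text
yaw 68 offset [-0.3289 -0.3229  0.0936] turn [-0.0014  0.0022 -0.0411]
yaw 248 offset [-0.3289 -0.3229  0.0936] turn [0.0034 0.0021 2.0533]
jaw now 64.46746673245869 j [-0.353  0.257  0.374  1.904 -0.107  0.998  1.193] F [-0.6  0.5 -0.5] w 0.0852 tcp [ 0.5371 -0.0413  0.2459] t 2.3
```

>>> carry_out:
  offset:
    - [-0.33,-0.32,0.05]
    - [-0.33,-0.32,0.05]
    - [-0.33,-0.32,0.05]
    - [-0.33,-0.32,0.05]
    - [-0.33,-0.32,0.05]
    - [-0.33,-0.32,0.05]
    - [-0.33,-0.32,0.05]
    - [-0.33,-0.32,0.05]
  turn:
    - [0,0,-0.04]
    - [0,0,-0.04]
    - [0,0,-0.04]
    - [0,0,-0.04]
    - [0,0,-0.04]
    - [0,0,-0.04]
    - [0,0,-0.04]
    - [0,0,-0.04]

```text
clock: 3.1
tcp_pos: [0.618, -0.2466, 0.2202]
orientation: [-0.583, -3.087, -0.002]
contact_force: [1.0, 0.5, -1.0]
grip_width: 0.0852
```

```bash
cat > wv.py <<'E'
from h import *
np.set_printoptions(precision=4,suppress=True)
f=imaging.grab_frame("wrist");save(f,"wrist1.png")
px=f["pixels"].astype(int);m=((px[...,0]-px[...,2]>50)&(px[...,1]-px[...,2]>15)).astype(np.uint8)
n,l,s,c=cv2.connectedComponentsWithStats(m)
for i in range(1,n):
    if s[i,4]>100: print("orange",s[i],c[i],back(f,(s[i,:2]+s[i,2:4]/2-.5),.03))
for d in outline_of("worn_block_mid","wrist"):
    q=np.array(d["region"]).astype(np.uint8);k=max(cv2.findContours(q,0,1)[0],key=cv2.contourArea).reshape(-1,2)
    rc=cv2.minAreaRect((back(f,k,.03)[:,:2]*1000).astype(np.float32));print(round(d["score"],2),rc,k.min(0),k.max(0))
plan(.616,-.258,.1,68)
E
python3 wv.py
```

```text
orange [288 159  35  34 743] [305.0404 175.8694] [[ 0.6155 -0.2564  0.03  ]]
0.81 ((664.3294067382812, -113.64762115478516), (105.78865814208984, 60.44280242919922), 18.960599899291992) [409 110] [522 225]
0.76 ((614.1734619140625, -256.32818603515625), (57.53534698486328, 97.87185668945312), 68.39796447753906) [274 121] [336 223]
0.74 ((592.6267700195312, -401.1982116699219), (107.74992370605469, 57.72978210449219), 88.63737487792969) [ 95 162] [216 249]
yaw 68 offset [-0.0046 -0.0228  0.241 ] turn [ 0.0008 -0.0001  0.0072]
yaw 248 offset [-0.0046 -0.0228  0.241 ] turn [ 0.0001  0.0012 -2.0872]
jaw now 68.6189137341367 j [ 0.002  0.507  0.405  1.626 -0.223  1.055  1.67 ] F [ 0.1 -0.3  0.6] w 0.0854 tcp [ 0.6179 -0.2467  0.2205] t 3.2
```

View pics/wrist1.png

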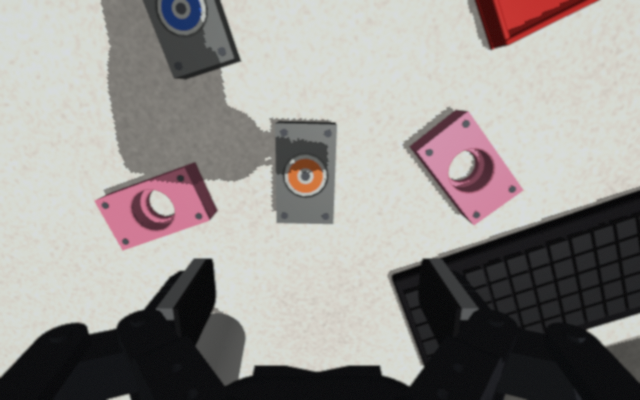

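The wrist view shows the orange-sealed grey block at (305,176), square to the jaws, and it agrees with the top view to 2 mm. I'll descend.

```bash
python3 -c "
from h import *
plan(.6157,-.2572,.08,68.4);print(r.nose_length)"
```

```text
yaw 68.4 offset [-0.0035 -0.0215  0.281 ] turn [ 0.0008 -0.0001  0.0025]
yaw 248.4 offset [-0.0035 -0.0215  0.281 ] turn [ 1.0000e-04  1.3000e-03 -2.0918e+00]
jaw now 68.6189137341367 j [ 0.002  0.507  0.405  1.626 -0.223  1.055  1.67 ] F [ 0.1 -0.3  0.6] w 0.0854 tcp [ 0.6179 -0.2467  0.2205] t 3.2
0.014
```

>>> carry_out:
  offset:
    - [-0.0035,-0.0215,0.1]
    - [-0.0035,-0.0215,0.2]
    - [-0.0035,-0.0215,0.28]
    - [-0.0035,-0.0215,0.28]
    - [-0.0035,-0.0215,0.28]
  turn:
    - [0,0,0]
    - [0,0,0]
    - [0,0,0]
    - [0,0,0]
    - [0,0,0]

```text
clock: 3.7
tcp_pos: [0.6156, -0.2588, 0.0811]
orientation: [-0.585, -3.086, -0.0]
contact_force: [0.5, 1.1, -0.2]
grip_width: 0.0857
```

```bash
python3 -c "
from h import *
plan(.6157,-.2572,.019,68.4)"
```

```text
yaw 68.4 offset [0.001  0.003  0.1241] turn [ 0.0001 -0.0002  0.0015]
yaw 248.4 offset [0.001  0.003  0.1241] turn [ 3.0000e-04  2.0000e-04 -2.0929e+00]
jaw now 68.5290693456404 j [ 0.063  0.668  0.348  1.713 -0.295  0.813  1.742] F [ 0.5  1.1 -0.2] w 0.0857 tcp [ 0.6156 -0.2588  0.0811] t 3.7
```

>>> carry_out:
  offset:
    - [0.001,0.003,0.05]
    - [0.001,0.003,0.09]
    - [0.001,0.003,0.12]
    - [0.001,0.003,0.124]
    - [0.001,0.003,0.124]
  turn:
    - [0,0,0]
    - [0,0,0]
    - [0,0,0]
    - [0,0,0]
    - [0,0,0]

```text
clock: 4.2
tcp_pos: [0.6163, -0.2583, 0.0196]
orientation: [0.586, 3.085, -0.0]
contact_force: [-0.7, -0.2, -0.3]
grip_width: 0.0856
```

>>> carry_out:
  offset:
    - [0,0,0]
    - [0,0,0]
    - [0,0,0]
    - [0,0,0]
    - [0,0,0]
    - [0,0,0]
    - [0,0,0]
    - [0,0,0]
  turn:
    - [0,0,0]
    - [0,0,0]
    - [0,0,0]
    - [0,0,0]
    - [0,0,0]
    - [0,0,0]
    - [0,0,0]
    - [0,0,0]
  hand: 1
  force: 50

```text
clock: 5.0
tcp_pos: [0.6163, -0.2584, 0.0198]
orientation: [0.587, 3.084, -0.0]
contact_force: [-1.9, -0.0, 6.2]
grip_width: 0.0547
```

>>> carry_out:
  offset:
    - [0,0,-0.03]
    - [0,0,-0.08]
    - [0,0,-0.16]
    - [0,0,-0.24]
    - [0,0,-0.3]
    - [0,0,-0.3]
    - [0,0,-0.3]
  turn:
    - [0,0,0]
    - [0,0,0]
    - [0,0,0]
    - [0,0,0]
    - [0,0,0]
    - [0,0,0]
    - [0,0,0]

```text
clock: 5.7
tcp_pos: [0.6151, -0.2578, 0.1687]
orientation: [0.587, 3.086, 0.0]
contact_force: [0.9, 0.3, -3.9]
grip_width: 0.0554
```

```bash
python3 - <<'E'
from h import *
np.set_printoptions(precision=4,suppress=True)
f=imaging.grab_frame("wrist");save(f,"wrist2.png")
px=f["pixels"].astype(int);m=((px[...,0]-px[...,2]>40)&(px[...,1]-px[...,2]>15)).astype(np.uint8)
n,l,s,c=cv2.connectedComponentsWithStats(m)
o=r.get_obs();R=Ro.from_rotvec(o["orientation"])
for i in range(1,n):
    if s[i,4]>100:
        p=back(f,(s[i,:2]+s[i,2:4]/2-.5),o["tcp_pos"][2]+.011)[0];print(s[i],p,"in tool",R.inv().apply(p-o["tcp_pos"]))
plan(.5537,.3195,.17,68.5)
E
```

```text
[ 276  250   85   75 3961] [ 0.6138 -0.256   0.1783] in tool [ 0.0011  0.0012 -0.011 ]
yaw 68.5 offset [ 0.5363  1.0289 -0.0041] turn [ 0.0001 -0.0014 -0.0003]
yaw 248.5 offset [ 0.5363  1.0289 -0.0041] turn [-0.0022 -0.0002  2.0941]
jaw now 68.47443230899555 j [ 0.03   0.564  0.392  1.668 -0.252  0.962  1.707] F [-0.3  0.4 -4. ] w 0.0552 tcp [ 0.6144 -0.2574  0.1673] t 5.75
```

View pics/wrist2.png

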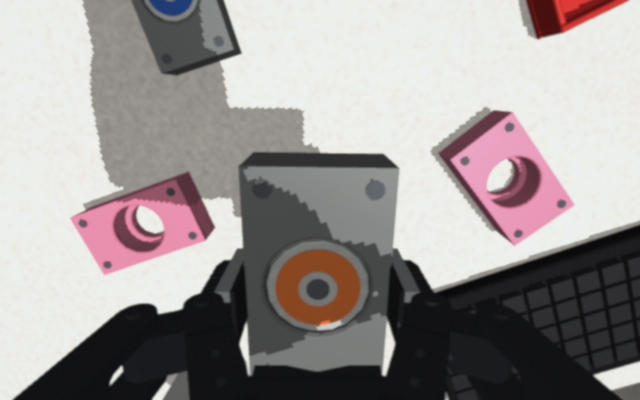

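The block is held squarely and level, with the seal at (318,288) and 1 mm off the TCP. I'll carry it to a viewing spot beside the stand.

>>> carry_out:
  offset:
    - [0.02,0.1,0]
    - [0.06,0.2,0]
    - [0.1,0.3,0]
    - [0.14,0.4,0]
    - [0.18,0.5,0]
    - [0.22,0.6,0]
    - [0.24,0.65,0]
    - [0.24,0.65,0]
  turn:
    - [0,0,0]
    - [0,0,0]
    - [0,0,0]
    - [0,0,0]
    - [0,0,0]
    - [0,0,0]
    - [0,0,0]
    - [0,0,0]

```text
clock: 6.55
tcp_pos: [0.6208, 0.0993, 0.1655]
orientation: [-0.566, -3.085, -0.006]
contact_force: [0.4, 0.9, -3.7]
grip_width: 0.0553
```

```bash
python3 -c "
from h import *
plan(.65,.28,.17,68.5)"
```

```text
yaw 68.5 offset [ 0.0738  0.3585 -0.0076] turn [ 0.0017 -0.0041  0.0082]
yaw 248.5 offset [ 0.0738  0.3585 -0.0076] turn [ 0.0064  0.0026 -2.0862]
jaw now 69.2066103186391 j [-0.512  0.503  0.351  1.761 -0.217  0.919  1.139] F [ 0.4  0.9 -3.7] w 0.0553 tcp [0.6208 0.0993 0.1655] t 6.55
```

>>> carry_out:
  offset:
    - [0.02,0.09,0]
    - [0.04,0.18,0]
    - [0.06,0.27,0]
    - [0.07,0.34,0]
    - [0.074,0.358,-0.007]
    - [0.074,0.358,-0.007]
    - [0.074,0.358,-0.007]
  turn:
    - [0,0,0]
    - [0,0,0]
    - [0,0,0]
    - [0,0,0]
    - [0,0,0.006]
    - [0,0,0.006]
    - [0,0,0.006]

```text
clock: 7.25
tcp_pos: [0.6538, 0.2661, 0.1703]
orientation: [-0.603, -3.082, 0.005]
contact_force: [-0.2, -0.9, -3.2]
grip_width: 0.055
```

```bash
python3 - <<'E'
from h import *
np.set_printoptions(precision=4,suppress=True)
f=imaging.grab_frame("wrist");save(f,"wrist3.png")
px=f["pixels"].astype(int);m=((px[...,0]-px[...,2]>50)&(px[...,1]-px[...,2]>40)).astype(np.uint8)
n,l,s,c=cv2.connectedComponentsWithStats(m)
for i in range(1,n):
    if s[i,4]>60: print("yellow",s[i],c[i],back(f,c[i],.068),back(f,c[i],.05))
g=(((px[...,1]-px[...,0])>20)).astype(np.uint8)
k=max(cv2.findContours(g,0,1)[0],key=cv2.contourArea).reshape(-1,2)
P=(back(f,k,.01)[:,:2]*1000).astype(np.float32);print("green circ",cv2.minEnclosingCircle(P),k.min(0),k.max(0))
plan(.5537,.3195,.17,68.5)
E
```

```text
yellow [326   9  26  32 642] [337.9984  23.8801] [[0.5541 0.3209 0.068 ]] [[0.5516 0.3229 0.05  ]]
green circ ((553.5366821289062, 321.4356384277344), 51.06989669799805) [267   0] [401 106]
yaw 68.5 offset [0.2267 0.0244 0.0014] turn [-0.002  -0.0004 -0.0081]
yaw 248.5 offset [0.2267 0.0244 0.0014] turn [-0.0007  0.0031  2.0863]
jaw now 67.80421683303207 j [-0.702  0.617  0.343  1.556 -0.23   1.012  0.889] F [ 0.5 -0.8 -3.5] w 0.055 tcp [0.654  0.2654 0.1707] t 7.3
```

View pics/wrist3.png

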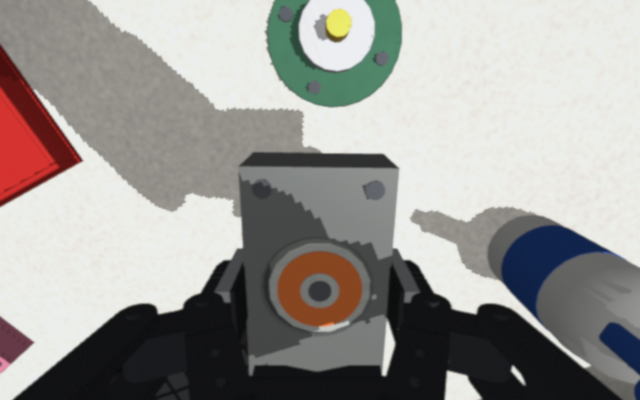

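The wrist view shows the post at (338,24). Its position (0.554,0.3208) and the green disc's (0.5535,0.3214) agree with the top view. Moving over it.

>>> carry_out:
  offset:
    - [0.08,0.01,0]
    - [0.15,0.02,0]
    - [0.2,0.024,0]
    - [0.225,0.025,0]
    - [0.225,0.025,0.04]
    - [0.225,0.025,0.08]
    - [0.225,0.025,0.12]
    - [0.225,0.025,0.12]
  turn:
    - [0,0,0]
    - [0,0,0]
    - [0,0,0]
    - [0,0,0]
    - [0,0,0]
    - [0,0,0]
    - [0,0,0]
    - [0,0,0]

```text
clock: 8.1
tcp_pos: [0.5539, 0.319, 0.1092]
orientation: [-0.604, -3.08, 0.007]
contact_force: [-1.0, -0.0, -3.4]
grip_width: 0.055
```

```bash
python3 -c "
from h import *
f=imaging.grab_frame('scene');save(f,'scene2.png',(360,200,540,330),4)
plan(.5545,.3202,.0595,67.8)"
```

```text
yaw 67.8 offset [0.0009 0.0008 0.1027] turn [-0.002  -0.0004  0.0001]
yaw 247.8 offset [0.0009 0.0008 0.1027] turn [ 7.0000e-04 -3.1000e-03 -2.0943e+00]
jaw now 67.809757237836 j [-0.848  0.586  0.315  1.766 -0.233  0.829  0.76 ] F [-0.  -0.2 -2.9] w 0.0551 tcp [0.5549 0.3198 0.1108] t 8.15
```

View pics/scene2.png

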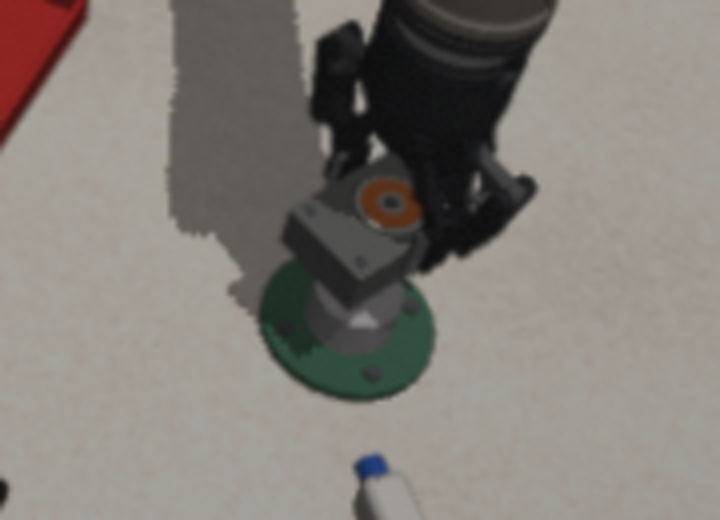

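The block hovers level above the stand, with the seal at crop (390,200). Lowering in stages.

>>> carry_out:
  offset:
    - [0.001,0.001,0.02]
    - [0.001,0.001,0.035]
    - [0.001,0.001,0.05]
    - [0.001,0.001,0.062]
    - [0.001,0.001,0.074]
    - [0.001,0.001,0.086]
    - [0.001,0.001,0.094]
    - [0.001,0.001,0.094]
  turn:
    - [0,0,0]
    - [0,0,0]
    - [0,0,0]
    - [0,0,0]
    - [0,0,0]
    - [0,0,0]
    - [0,0,0]
    - [0,0,0]

```text
clock: 8.95
tcp_pos: [0.5542, 0.3227, 0.0642]
orientation: [-0.601, -3.083, 0.001]
contact_force: [0.5, -0.1, -1.5]
grip_width: 0.055
```

>>> carry_out:
  offset:
    - [0,0,0.003]
    - [0,0,0.006]
    - [0,0,0.009]
    - [0,0,0.009]
    - [0,0,0.009]
  turn:
    - [0,0,0]
    - [0,0,0]
    - [0,0,0]
    - [0,0,0]
    - [0,0,0]

```text
clock: 9.45
tcp_pos: [0.5546, 0.3228, 0.0604]
orientation: [0.601, 3.083, 0.0]
contact_force: [-0.4, -0.2, -2.6]
grip_width: 0.0551
```

```bash
python3 -c "
from h import *
plan(.5545,.3202,.0595,67.8)"
```

```text
yaw 67.8 offset [-0.0019 -0.005   0.0017] turn [0.0001 0.0001 0.0017]
yaw 247.8 offset [-0.0019 -0.005   0.0017] turn [-2.0000e-04  2.0000e-04 -2.0927e+00]
jaw now 67.94565909902416 j [-0.831  0.654  0.288  1.786 -0.259  0.739  0.779] F [-0.4 -0.2 -2.6] w 0.0551 tcp [0.5546 0.3228 0.0604] t 9.45
```

>>> carry_out:
  offset:
    - [-0.001,-0.004,0.0]
    - [-0.001,-0.004,0.001]
    - [-0.001,-0.004,0.002]
    - [-0.001,-0.004,0.003]
    - [-0.001,-0.004,0.003]
  turn:
    - [0,0,0]
    - [0,0,0]
    - [0,0,0]
    - [0,0,0]
    - [0,0,0]

```text
clock: 9.95
tcp_pos: [0.5543, 0.3207, 0.0598]
orientation: [-0.601, -3.083, -0.0]
contact_force: [-3.2, -0.9, 7.4]
grip_width: 0.0551
```

Contact shows at the expected height, so I'll release and rise.

>>> carry_out:
  offset:
    - [0,0,0]
    - [0,0,0]
    - [0,0,0]
    - [0,0,0]
    - [0,0,0]
    - [0,0,0]
  turn:
    - [0,0,0]
    - [0,0,0]
    - [0,0,0]
    - [0,0,0]
    - [0,0,0]
    - [0,0,0]
  hand: 0

```text
clock: 10.55
tcp_pos: [0.5542, 0.3209, 0.0587]
orientation: [-0.601, -3.084, 0.0]
contact_force: [-0.5, -0.6, 0.2]
grip_width: 0.0852
```

>>> carry_out:
  offset:
    - [0,0,-0.03]
    - [0,0,-0.08]
    - [0,0,-0.14]
    - [0,0,-0.2]
    - [0,0,-0.2]
    - [0,0,-0.2]
  turn:
    - [0,0,0]
    - [0,0,0]
    - [0,0,0]
    - [0,0,0]
    - [0,0,0]
    - [0,0,0]

```text
clock: 11.15
tcp_pos: [0.5547, 0.3212, 0.1605]
orientation: [0.6, 3.082, 0.003]
contact_force: [-1.2, -0.8, -1.0]
grip_width: 0.0857
```

```bash
python3 - <<'E'
from h import *
np.set_printoptions(precision=4,suppress=True)
f=imaging.grab_frame("wrist")
px=f["pixels"].astype(int);m=((px[...,0]-px[...,2]>40)&(px[...,1]-px[...,2]>15)).astype(np.uint8)
n,l,s,c=cv2.connectedComponentsWithStats(m)
for i in range(1,n):
    if s[i,4]>100: print("orange",s[i],back(f,(s[i,:2]+s[i,2:4]/2-.5),.088))
g=imaging.grab_frame("scene")
a=cv2.resize(f["pixels"],None,fx=.75,fy=.75);b=cv2.resize(g["pixels"][190:320,360:540],(415,300))
cv2.imwrite("pics/after.png",np.hstack([a[:300,:380],b])[:,:,::-1])
plan(.5543,.3207,.088,67.8)
E
```

```text
orange [ 291  189   53   51 1633] [[0.5529 0.3231 0.088 ]]
yaw 67.8 offset [-0.0014  0.0008  0.1408] turn [-0.0006 -0.0005  0.0018]
yaw 247.8 offset [-0.0014  0.0008  0.1408] turn [ 0.0008 -0.0009 -2.0925]
jaw now 67.95866310493867 j [-0.866  0.526  0.335  1.74  -0.211  0.912  0.744] F [-0.  -0.5 -0.4] w 0.0854 tcp [0.5536 0.3206 0.1584] t 11.25
```

View pics/after.png

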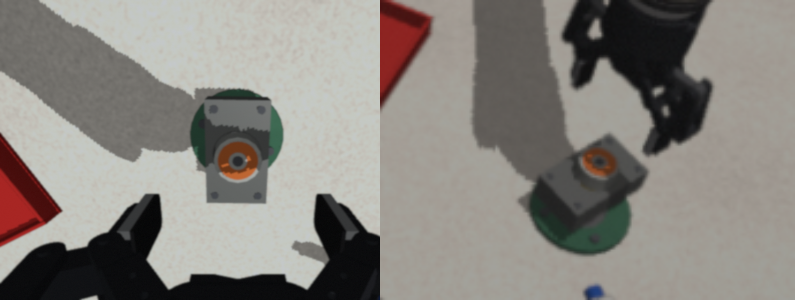

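The wrist picture (left) shows the block centred on the stand with the orange seal at (238,160), and the scene crop shows the seal at (600,160). The picture leaves the bearing's height unclear, so I'll triangulate the seal.

```bash
python3 - <<'E'
from h import *
np.set_printoptions(precision=4,suppress=True)
from scipy.optimize import least_squares
obs=[]
for n,box in (("wrist",(200,100,450,300)),("scene",(360,190,540,320)),("top",(110,150,210,250))):
    f=imaging.grab_frame(n);px=f["pixels"].astype(int);x0,y0,x1,y1=box
    q=px[y0:y1,x0:x1];m=((q[...,0]-q[...,2]>40)&(q[...,1]-q[...,2]>10)).astype(np.uint8)
    k,l,s,c=cv2.connectedComponentsWithStats(m)
    if k<2: print(n,"none");continue
    i=1+np.argmax(s[1:,4]);uv=s[i,:2]+s[i,2:4]/2-.5+[x0,y0];print(n,uv,s[i]);obs.append((f,uv))
    for z in (.07,.088): print("  z",z,proj(f,[.5537,.3207,z])[0],back(f,uv,z)[0])
s=least_squares(lambda X:np.ravel([proj(f,X)[0]-u for f,u in obs]),[.55,.32,.08]);print(s.x,s.fun)
E
```

```text
wrist [318.5 216.5] [  92   91   54   52 1723]
  z 0.07 [315.8291 209.5135] [0.5589 0.3205 0.07  ]
  z 0.088 [315.7232 219.1216] [0.5528 0.3229 0.088 ]
scene [454.5 260. ] [ 88  64  14  13 103]
  z 0.07 [452.5123 264.0156] [0.5407 0.3199 0.07  ]
  z 0.088 [454.3379 259.2899] [0.5553 0.3218 0.088 ]
top [145. 196.] [31 45  9  3 19]
  z 0.07 [149.1389 192.0482] [0.5446 0.3294 0.07  ]
  z 0.088 [146.6873 190.6994] [0.5419 0.3237 0.088 ]
[0.5521 0.3229 0.088 ] [-0.3953 -0.9941  1.0392 -0.7384  0.643  -4.5909]
```

The triangulated seal height is 0.088, so the bearing is raised 18 mm at about (0.554,0.322). I'll grip it and lift.

```bash
python3 -c "
from h import *
plan(.5538,.322,.087,67.8)"
```

```text
yaw 67.8 offset [0.0006 0.0033 0.1416] turn [-0.0011 -0.0007  0.0018]
yaw 247.8 offset [0.0006 0.0033 0.1416] turn [ 1.1000e-03 -1.8000e-03 -2.0926e+00]
jaw now 67.9509517619039 j [-0.865  0.527  0.335  1.74  -0.211  0.912  0.744] F [-0.3  0.3 -0.4] w 0.0854 tcp [0.5536 0.3205 0.1578] t 11.4
```

>>> carry_out:
  offset:
    - [0,0.003,0.05]
    - [0,0.003,0.09]
    - [0,0.003,0.12]
    - [0,0.003,0.135]
    - [0,0.003,0.14]
    - [0,0.003,0.14]
    - [0,0.003,0.14]
  turn:
    - [0,0,0]
    - [0,0,0]
    - [0,0,0]
    - [0,0,0]
    - [0,0,0]
    - [0,0,0]
    - [0,0,0]

```text
clock: 12.1
tcp_pos: [0.5553, 0.3225, 0.0896]
orientation: [0.601, 3.083, 0.002]
contact_force: [0.4, -0.4, 0.6]
grip_width: 0.0858
```

>>> carry_out:
  offset:
    - [0,0,0]
    - [0,0,0]
    - [0,0,0]
    - [0,0,0]
    - [0,0,0]
    - [0,0,0]
    - [0,0,0]
    - [0,0,0]
  turn:
    - [0,0,0]
    - [0,0,0]
    - [0,0,0]
    - [0,0,0]
    - [0,0,0]
    - [0,0,0]
    - [0,0,0]
    - [0,0,0]
  hand: 1
  force: 40

```text
clock: 12.9
tcp_pos: [0.5549, 0.3223, 0.0894]
orientation: [0.601, 3.083, 0.001]
contact_force: [-1.3, -1.1, 5.2]
grip_width: 0.0385
```

The opening of 38.5 mm, with the same small bias as on the block, means the bearing is gripped. Lifting straight up.

>>> carry_out:
  offset:
    - [0,0,-0.01]
    - [0,0,-0.025]
    - [0,0,-0.05]
    - [0,0,-0.1]
    - [0,0,-0.16]
    - [0,0,-0.2]
    - [0,0,-0.2]
    - [0,0,-0.2]
  turn:
    - [0,0,0]
    - [0,0,0]
    - [0,0,0]
    - [0,0,0]
    - [0,0,0]
    - [0,0,0]
    - [0,0,0]
    - [0,0,0]

```text
clock: 13.7
tcp_pos: [0.5547, 0.3223, 0.1893]
orientation: [0.6, 3.083, 0.001]
contact_force: [-1.4, 0.2, -1.2]
grip_width: 0.0383
```

```bash
python3 - <<'E'
from h import *
f=imaging.grab_frame("wrist");g=imaging.grab_frame("scene")
a=cv2.resize(f["pixels"],None,fx=.6,fy=.6)
b=cv2.resize(g["pixels"][180:320,360:540],(309,240))
cv2.imwrite("pics/lift.png",np.hstack([a,b])[:,:,::-1])
plan(.4977,.0054,.16,67.8)
E
```

```text
yaw 67.8 offset [-0.1333 -0.629   0.0563] turn [-0.001  -0.0008  0.0019]
yaw 247.8 offset [-0.1333 -0.629   0.0563] turn [ 1.2000e-03 -1.6000e-03 -2.0925e+00]
jaw now 67.96432122537404 j [-0.876  0.495  0.348  1.714 -0.198  0.969  0.732] F [ 0.3 -0.1 -0.9] w 0.0381 tcp [0.5539 0.322  0.1878] t 13.8
```

View pics/lift.png

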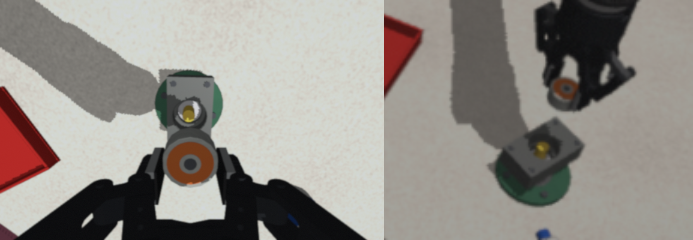

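The bearing is held between the pads at (190,160), and the empty block sits on the stand with the yellow post inside it at (187,114). On to the tray.

>>> carry_out:
  offset:
    - [-0.02,-0.09,0]
    - [-0.04,-0.18,0]
    - [-0.06,-0.28,0]
    - [-0.08,-0.38,0]
    - [-0.1,-0.48,0]
    - [-0.12,-0.57,0]
    - [-0.133,-0.63,0]
    - [-0.133,-0.63,0]
  turn:
    - [0,0,0]
    - [0,0,0]
    - [0,0,0]
    - [0,0,0]
    - [0,0,0]
    - [0,0,0]
    - [0,0,0]
    - [0,0,0]

```text
clock: 14.6
tcp_pos: [0.4962, -0.0002, 0.188]
orientation: [-0.613, -3.079, 0.004]
contact_force: [-0.4, 0.4, -0.2]
grip_width: 0.038
```

>>> carry_out:
  offset:
    - [0,0,0]
    - [0,0,0.08]
    - [0,0,0.16]
    - [0,0,0.2]
    - [0,0,0.2]
  turn:
    - [0,0,0]
    - [0,0,0]
    - [0,0,0]
    - [0,0,0]
    - [0,0,0]

```text
clock: 15.1
tcp_pos: [0.4959, 0.0069, 0.0857]
orientation: [-0.595, -3.078, 0.003]
contact_force: [-0.3, -0.9, -1.5]
grip_width: 0.0381
```

```bash
python3 -c "
from h import *
plan(.4977,.0054,.028,67.8)"
```

```text
yaw 67.8 offset [-0.0051 -0.0011  0.1154] turn [-0.0022 -0.0039  0.0037]
yaw 247.8 offset [-0.0051 -0.0011  0.1154] turn [ 0.006  -0.0035 -2.0907]
jaw now 68.11738236388305 j [-0.446  0.439  0.378  2.124 -0.269  0.63   1.308] F [-0.3 -0.9 -1.5] w 0.0381 tcp [0.4959 0.0069 0.0857] t 15.1
```

>>> carry_out:
  offset:
    - [-0.005,0,0.04]
    - [-0.005,0,0.08]
    - [-0.005,0,0.1]
    - [-0.005,0,0.113]
    - [-0.005,0,0.113]
    - [-0.005,0,0.113]
  turn:
    - [0,0,0]
    - [0,0,0]
    - [0,0,0]
    - [0,0,0]
    - [0,0,0]
    - [0,0,0]

```text
clock: 15.7
tcp_pos: [0.501, 0.0046, 0.033]
orientation: [0.6, 3.083, 0.001]
contact_force: [0.1, -0.4, -0.7]
grip_width: 0.0383
```

>>> carry_out:
  offset:
    - [0,0,0]
    - [0,0,0]
    - [0,0,0]
    - [0,0,0]
    - [0,0,0]
    - [0,0,0]
  turn:
    - [0,0,0]
    - [0,0,0]
    - [0,0,0]
    - [0,0,0]
    - [0,0,0]
    - [0,0,0]
  hand: 0.35

```text
clock: 16.3
tcp_pos: [0.5004, 0.0044, 0.0323]
orientation: [-0.601, -3.084, -0.0]
contact_force: [-0.3, -0.2, 0.2]
grip_width: 0.0553
```

>>> carry_out:
  offset:
    - [0,0,-0.04]
    - [0,0,-0.1]
    - [0,0,-0.2]
    - [0,0,-0.3]
    - [0,0,-0.35]
    - [0,0,-0.35]
    - [0,0,-0.35]
  turn:
    - [0,0,0]
    - [0,0,0]
    - [0,0,0]
    - [0,0,0]
    - [0,0,0]
    - [0,0,0]
    - [0,0,0]

```text
clock: 17.0
tcp_pos: [0.5004, 0.0046, 0.2074]
orientation: [0.6, 3.083, 0.001]
contact_force: [-0.3, 0.9, -0.9]
grip_width: 0.0557
```

```bash
python3 - <<'E'
from h import *
f=imaging.grab_frame("wrist");g=imaging.grab_frame("scene");t=imaging.grab_frame("top")
px=f["pixels"].astype(int);m=((px[...,0]-px[...,2]>40)&(px[...,1]-px[...,2]>35)).astype(np.uint8)
n,l,s,c=cv2.connectedComponentsWithStats(m)
for i in range(1,n):
    if s[i,4]>100: print("orange",s[i],back(f,c[i],.025))
a=cv2.resize(f["pixels"],None,fx=.6,fy=.6)
b=cv2.resize(g["pixels"][170:320,300:500],(320,240))
cv2.imwrite("pics/end.png",np.hstack([a,b])[:,:,::-1])
print(r.get_obs()["tcp_pos"],r.get_obs()["contact_force"],r.get_obs()["clock"])
# block centre on stand, top view, from mask
for d in outline_of("worn_block_mid","scene")[:4]:
    q=np.array(d["region"]);v,u=np.nonzero(q);print(round(d["score"],2),u.mean(),v.mean(),back(g,[u.mean(),v.mean()],.06))
E
```

```text
orange [300 158  34  34 535] [[0.50209285 0.00717022 0.025     ]]
[0.49938761 0.00429356 0.20582956] [ 0.66155815  0.20031344 -0.68478601] 17.15
0.85 451.60185185185185 268.80555555555554 [[0.55927106 0.32336856 0.06      ]]
0.77 209.28048780487805 166.85365853658536 [[ 0.6271729  -0.36525609  0.06      ]]
0.63 271.8867497168743 229.08380520951303 [[ 0.70096128 -0.08182656  0.06      ]]
```

View pics/end.png

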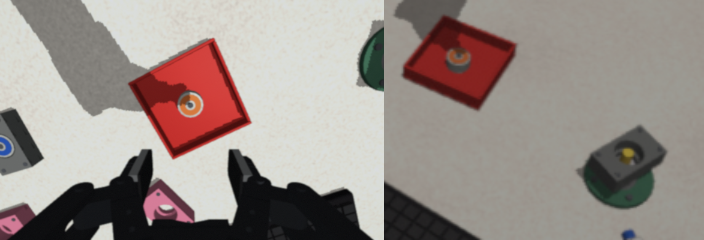

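The bearing lies flat in the middle of the tray at (190,104). The empty block is flat on the stand with the post showing at (628,154), and the gripper is clear. Handing in.

```bash
python3 -c "
from h import *
print(r.hand_in())"
```

```text
the job is handed in; nothing more can be done
None
```

The job is done and handed in at about 17 s of the 53 s allowed; the hand-in gives no verdict. I set the grey block with the orange-sealed bearing over the post until it touched the shoulder. Then I lifted the raised bearing out and put it in the red tray.

**Last checks:**
- **Bearing raised:** before gripping, the seal triangulated to z = 0.088 m, which is the 18 mm proud expected. The top view fitted this poorly (about 4.6 px off), because part of the seal was lost in that picture. The wrist and scene views fitted within about 1 px.
- **Bearing in the tray:** the wrist view puts it at (0.502, 0.007), within 5 mm of the tray's centre, lying flat.
- **Block on the stand:** the scene view puts it at (0.559, 0.323), about 6 mm from the stand's centre, lying flat with the post showing through its hole. That is a rough figure from an outline; at release the TCP was within about 1 mm of the stand's centre.
- **Robot:** it is clear of everything, with contact forces at noise level.

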